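Open the squeeze-and-turn safety cap of the edge-dressing jar

TASK

Open the amber jar in the bench block: squeeze both side tabs of its white safety cap, keep them squeezed while you turn the cap anticlockwise until you feel it come up against its stop, and lift it off. Do not force it, so that the jar does not twist round in its block. Set the cap down, right way up, in the low wooden tray, let go of it, and leave the other things on the bench where they are.

Things in the scene. Friction and masses are not known exactly. Their poses are not given: they have to be found in the camera images.
- cap_grip (a point): White safety cap of the amber jar: a point on its axis, 29 mm above its underside, mid-grip of its two flat upright side tabs. y runs through both tabs, x along their width, z up. Tabs: 63 mm over their outer faces at rest, 51 mm when both are right in; each face 20 mm wide, from 7 to 41 mm above the underside. Grip both tabs together between the fingers.
- cap: The same cap; origin at the centre of its underside, same axes. 38 mm tall (tabs 41 mm), 48 mm along x, about 75 g. Turn it anticlockwise from above (positive about z): it turns easily up to a hard stop, 22 to 80 degrees from the start, hidden and different each time. Only at the stop and in the last 7 degrees or so before it is it free to lift; elsewhere it lifts 2 mm and is held (if it catches at the stop, ease back a little).
- tab_a (a joint): How far the tab on the cap's +y side is pressed in, m: 0 at rest, 0.006 right in. A spring pushes it out: 4 N to start it, 9 N right in. Pressed in 3.5 mm or more it is unlocked; else its foot catches on the collar's teeth and the cap turns only 7 degrees. Both must stay pressed during the whole turn.
- tab_b (a joint): The same for the tab on the cap's -y side. If the grip is more than about 1 mm off the cap's centre along y, one tab bottoms and the other stays locked: while squeezing, the side force on the gripper (about 1.6 N per mm off centre, more once a tab bottoms) tells which way to shift.
- jar_turn (a joint): Angle (rad) by which the amber jar has slipped round in its wooden block: 0 at the start, positive anticlockwise from above. Friction alone holds it: it slips at about 0.6 N m about its axis. The cap itself drags with 0.05 to 0.15 N m (more if pressed down), so feel for the stop at 0.2 to 0.4 N m, in small slow steps: it is hard and comes on within 1 degree. The jar cannot tip or lift.
- jar_mouth (a point): Centre of the mouth of the jar's neck, on the jar's axis, 113 mm above the bench; z up. With the cap on, cap_grip is 3 mm below it. The neck is 30 mm across (38 mm over its lugs), 33 mm tall; the cap is clear of it after 35 mm of straight lift.
- collar_top (a point): Centre of the top of the black collar (70 mm across) at the foot of the neck, 80 mm above the bench, 1 mm below the underside of the fitted cap. A ring of twelve teeth, 6 mm tall, stands on it at a radius of 28 to 32.5 mm: keep fingertips above the teeth.
- holder: Wooden block fixed to the bench, 90 x 90 x 40 mm, that carries the jar at its centre; origin at the centre of its underside, on the jar's axis, z up.
- tray_in (a point): Centre of the inner floor of the low dark wooden tray fixed to the bench: 140 x 140 mm outside, 128 mm square inside, floor 6 mm and rim 14 mm above the bench; x and y along its sides.
- plain_jar: bystander: small amber glass jar with a plain black screw lid and no tabs, 56 mm across, 75 mm tall; origin at the centre of its underside; stays where it is.
- spool: bystander: tan spool, 44 mm across, 45 mm tall; origin at the centre of its underside; stays where it is.
- brush: bystander: flat brush, 170 mm long, lying, its length along its x axis; origin at mid-length on the bench; stays where it is.
- awl: bystander: awl with a wooden handle, 150 mm long, lying along its x axis; origin at mid-length; stays where it is.
- mallet: bystander: mallet standing on its round head, 76 mm across, 200 mm tall, handle up; origin at the centre of its underside; stays where it is.
- slicker: bystander: turned wooden edge slicker standing on end, 34 mm across, 92 mm tall; origin at the centre of its underside; stays where it is.
Things that resemble listed ones, but are neither listed nor needed, are in the scene too. Of the things like the holder, leave any that is green; of the rest the larger one is meant.

How it is judged:
On the way, in this order (a step that is already met when the one before it is completed fails the run):
1. both tabs of the cap are pressed in at once, with the cap still on the neck (value of joint each of tab_a, tab_b above 0.0033 m and z of cap_grip in the frame of jar_mouth below 0.006 m), for 0.2 s.
2. the cap is off the neck: lifted at least 35 mm from where it sat (z of cap_grip in the frame of jar_mouth above 0.032 m), for 0.1 s.
At the end, for the whole second after the job is handed in: The cap stands right way up (within 0.1 rad) flat on the tray's floor (underside within 4 mm of it), its centre within 50 mm of the tray's centre, at rest and let go (z of cap in the frame of tray_in below 0.004 m and horizontal distance between cap and tray_in below 0.05 m and angle between cap's own z axis and vertical below 0.1 rad and linear speed of cap below 0.03 m/s and contact force between the fingers and cap below 0.1 N); the robot touches nothing.
It fails at once if the jar twisted in its block by more than 0.08 rad (value of joint jar_turn above 0.08 rad or value of joint jar_turn below -0.08 rad).
It fails at once if the cap dropped (falling free at more than 0.7 m/s) (linear speed of cap above 0.7 m/s and contact force between the fingers and cap below 0.05 N).
It fails at once if a bystander moved by more than 30 mm (distance of any of plain_jar, spool, brush, awl, mallet, slicker from where it was at the start of the episode above 0.03 m).
It also fails if it takes over 67 s, if anything falls off the work surface, if the arm or the gripper's body presses on something with over 40 N, if the wrist force passes 120 N, or if a joint passes its speed limit or range.

ROBOT

A 7-joint arm with a two-finger parallel gripper is mounted at the origin on the work surface. World frame = base frame: x ahead of the robot, y to its left, z up, the work surface at z = 0. Lengths are in m, angles in rad, forces in N, time in s.
With the tool pointing down it reaches from about 0.4 to 0.925 m from the base axis. Payload 5.6 kg.
Tool frame: the origin (TCP) lies midway between the tips of the shut fingers; the grasp point (between the pads) lies 19 mm behind it (robot.grip_point_offset is the distance from the TCP to the grasp point, in m); z points along the fingers, x is the direction in which the jaws open and shut, and the axes are right-handed (so a half turn about z gives the same grasp; the last joint's range is limited). The gripper opens to 85 mm and grips with 20 to 120 N. Pads are 22 mm wide; open, the fingers measure 114 mm over their backs; the gripper's body (76 mm by 85 mm) begins 54 mm behind the grasp point. The pads swing forward as they close: fully open they stand 13 mm farther back than shut.
Start: joints at [1.201, 0.468, -0.012, 1.603, 0.006, 1.071, -0.056], TCP at [0.209, -0.616, 0.231] pointing down, gripper open.
Joint ranges: [-2.53, 2.53], [-0.31, 2.02], [-1.57, 1.55], [0.28, 2.44], [-1.29, 4.43], [0.15, 1.84], [-2.92, 2.92]. Speed limits (rad/s): [2.57, 2.57, 3.14, 3.14, 3.14, 3.14, 3.14].

INTERFACE

Orientations are given as a unit quaternion [x, y, z, w].
In Python, from station import robot, optics gives the robot as it stands.
- The arm moves only by the shell command python3 -m handwheel 'ROWS' [OPENING] [FORCE]. ROWS is JSON, a list of rows, each an object with "xyz": the shift along the tool's x, y, z in m, a list of three; "rot": the turn, a rotation vector about the tool's x, y, z in degrees, a list of three. In form: [{"xyz": [dx, dy, dz], "rot": [rx, ry, rz]}, ...]. A call has 1 to 20 rows; each row is the pose to reach, as a shift and turn from the pose commanded when the call began, along the tool's axes at that moment; what a row does not reach only later rows make up. A row lasts 1/10 s, in which the tool goes at most 50 mm and 8.59 degrees, less where a joint would pass 70% of its speed; a pose out of reach is approached as far as the arm can. A call with a gripper value outside its range is refused whole. OPENING is the finger opening in m, from 0 to 0.0854, set as the call begins (- or left out, the last holds). The fingers move at their own pace and stop on an object; FORCE is the grip in N (left out, the last holds). Time passes only in rows, so rows that repeat a pose let the fingers close. It gives the time, the measured TCP pose, the force and the opening at its end, in the units of the state.
- robot.get_obs(): the state, without advancing time (a new reading comes with each control period).
- optics.get_image(name): name is "scene" or "top" or "wrist"; returns a dict with "color" (480x640x3 uint8, red, green, blue), "vfov" (degrees; the focal length in pixels is half the picture's height over the tangent of half this angle, whatever the lens; pixels are square), "cx", "cy" (the principal point, pixels), "world_to_cam" (4x4, takes a point from world to camera coordinates). Camera axes: x right, y up, looking along -z (the intrinsics and any distortion apply to the point x, -y, -z); pixel columns grow to the right and rows downward; lengths in m; the calibration is good to about 2 mm. A picture is of the moment at which its call begins. There is no depth.
- robot.sign_off(): hands the job in, once; it reports no verdict.
The state is a dict: "t": time; "q": joint angles; "joint_velocities": joint speeds; "joint_torque": joint torques, N m; "tcp_pos": TCP position; "tcp_rot": TCP orientation; "wrist_force": force on the tool from outside, world axes, zero at the start; "ft_torque": the same for the moment, N m; "opening": finger opening in m.
Only numpy, scipy, OpenCV 4.12 (cv2) and the standard library are available. Lean on these libraries where they do the work, as an engineer would, in place of code of your own. Each camera call takes 0.05 s, during which the arm holds its last target.

## Working session

There is one attempt and no reset: what is moved stays moved. The work goes in short steps, Python scripts to look and compute and a shell command to move; the robot and the scene stay as the last step left them, time stands still between calls to the robot, and variables do not carry over. Pictures are saved under pics/ and viewed, and the job is handed in when it is done.

```bash
ls; mkdir -p pics; python3 - <<'E'
from station import robot, optics
import cv2, numpy as np
for n in ["scene","top","wrist"]:
    im=optics.get_image(n)
    cv2.imwrite(f"pics/{n}0.png",im["color"][:,:,::-1])
    print(n,{k:(np.round(v,4).tolist() if not isinstance(v,str) else v) for k,v in im.items() if k!="color"})
o=robot.get_obs()
print({k:np.round(v,4).tolist() for k,v in o.items()}, robot.grip_point_offset)
E
```

```text
pics
scene {'vfov': 57.8449, 'cx': 318.9411, 'cy': 239.2922, 'world_to_cam': [[-0.5089, 0.8608, 0.0092, 0.3121], [-0.6218, -0.3749, 0.6876, 0.2854], [0.5953, 0.3442, 0.726, -1.3216], [0.0, 0.0, 0.0, 1.0]]}
top {'vfov': 50.3165, 'cx': 319.071, 'cy': 242.9637, 'world_to_cam': [[0.0147, -0.9994, -0.0328, 0.0035], [0.9919, 0.0104, 0.1267, -0.5861], [-0.1263, -0.0344, 0.9914, -0.9834], [0.0, 0.0, 0.0, 1.0]]}
wrist {'vfov': 68.5578, 'cx': 319.7235, 'cy': 237.1164, 'world_to_cam': [[0.3215, -0.9469, -0.0021, -0.6494], [0.9045, 0.3078, -0.2953, 0.038], [0.2803, 0.0931, 0.9554, -0.3799], [0.0, 0.0, 0.0, 1.0]]}
{'t': 0.15, 'q': [1.2009, 0.4682, -0.0116, 1.6034, 0.006, 1.0714, -0.0563], 'joint_velocities': [0.0001, -0.0025, -0.0001, -0.0028, -0.0004, -0.0011, -0.0002], 'joint_torque': [0.0007, -53.2795, 0.0214, -25.1552, 0.0115, 0.0056, -0.0], 'tcp_pos': [0.2085, -0.6152, 0.2306], 'tcp_rot': [0.8127, -0.5826, -0.0006, -0.0004], 'wrist_force': [0.9763, -0.3201, -0.2448], 'ft_torque': [-0.0194, 0.0338, -0.0061], 'opening': 0.0856} 0.0187
```

View pics/scene0.png

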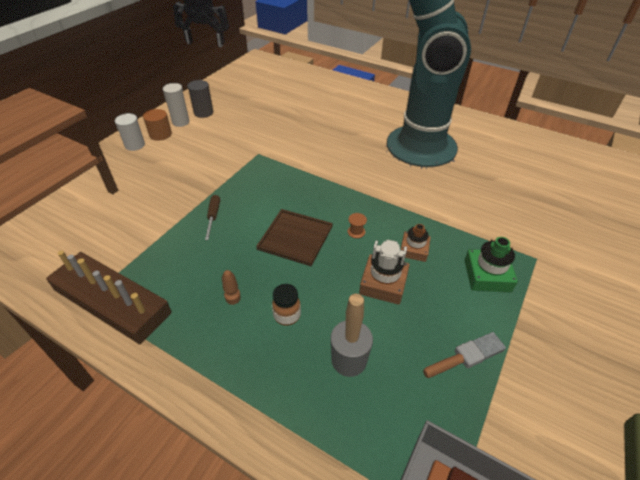

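View pics/top0.png

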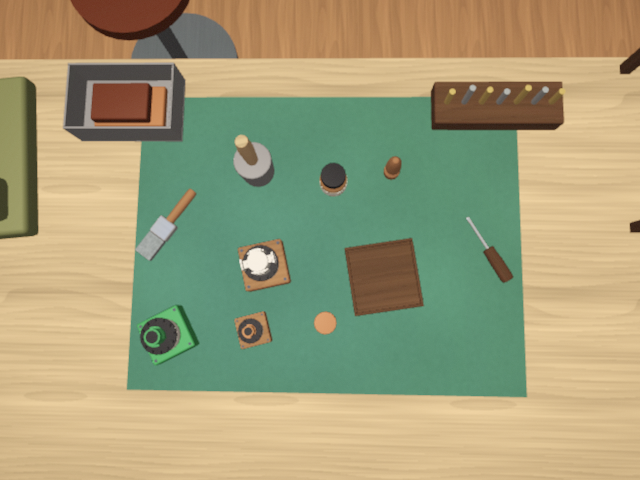

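View pics/wrist0.png

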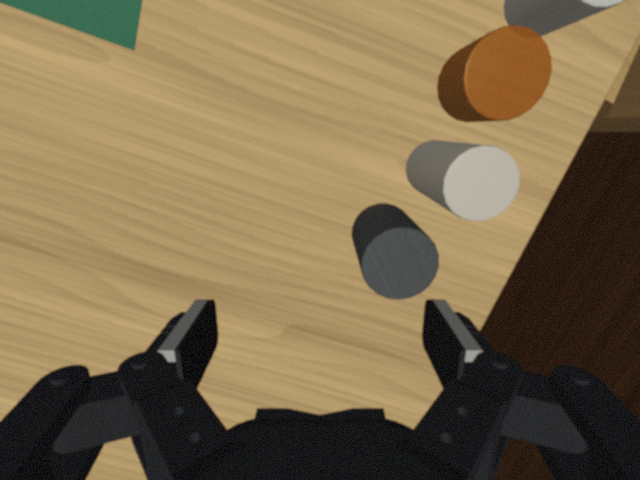

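The top view shows three things that could be taken for the jar block:
- the wooden block with the white cap, top (262,264) and scene (387,265)
- the small wooden block, top (252,330) and scene (418,238), with a bare jar and no white cap
- the green block, top (165,335) and scene (492,265)

I choose the larger wooden block with the white tabbed cap. The tray is the dark square at top (384,277). I'll check the choice in a close crop.

```bash
python3 - <<'E'
import cv2, numpy as np
a=cv2.imread("pics/top0.png")[225:305,222:302]
b=cv2.imread("pics/scene0.png")[225:305,347:427]
c=np.hstack([cv2.resize(a,(400,400),interpolation=cv2.INTER_CUBIC),cv2.resize(b,(400,400),interpolation=cv2.INTER_CUBIC)])
cv2.imwrite("pics/crop0.png",c)
E
```

```text
(no output)
```

View pics/crop0.png

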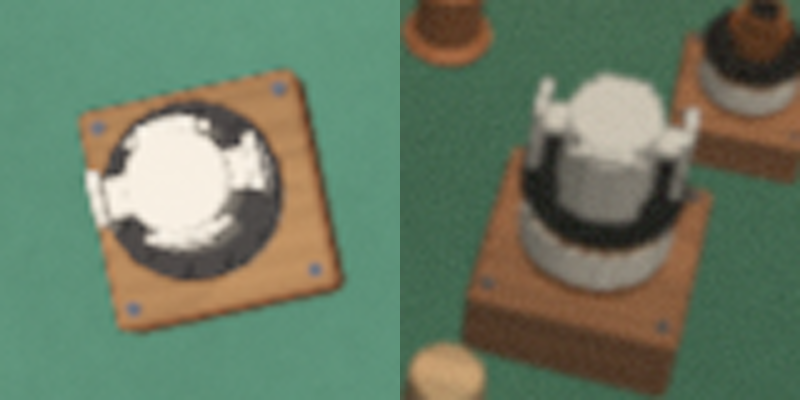

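The crop confirms it: a white cap with two upright tabs at crop (97,200) and (262,160), on the larger brown block. Next I'll turn those pixels into positions.

```bash
cat > h.py <<'E'
import cv2, numpy as np
from scipy.spatial.transform import Rotation as R
def cam(im):
    f=240/np.tan(np.radians(im["vfov"])/2); M=np.array(im["world_to_cam"]); return f,M
def ray(im,uv,z):
    f,M=cam(im); d=np.array([(uv[0]-im["cx"])/f,-(uv[1]-im["cy"])/f,-1.])
    Rm=M[:3,:3]; c=-Rm.T@M[:3,3]; w=Rm.T@d
    return c+w*(z-c[2])/w[2]
def proj(im,p):
    f,M=cam(im); q=M[:3,:3]@np.array(p)+M[:3,3]
    return np.array([im["cx"]+f*q[0]/-q[2], im["cy"]-f*q[1]/-q[2]])
E
python3 - <<'E'
from h import *
from station import robot, optics
t=optics.get_image("top"); s=optics.get_image("scene")
I=cv2.cvtColor(t["color"],cv2.COLOR_RGB2HSV)
# crop->px: 222+u/5-.4
P=lambda u,v:(222+u/5-.4,225+v/5-.4)
a=ray(t,P(95,200),.110);b=ray(t,P(262,160),.110)
print("tabs",a,b,(a+b)/2,np.degrees(np.arctan2(*(a-b)[1::-1])))
corn=[ray(t,P(*c),.04) for c in [(80,118),(290,70),(340,288),(122,332)]]
print("block",np.round(corn,4),np.mean(corn,0))
# cap top centre scene
print("scene captop", ray(s,(347+615/5-.4,225+115/5-.4),.119))
print("top captop", ray(t,P(178,185),.119))
# tray corners
tc=[ray(t,c,.014) for c in [(346,248),(412,239),(422,303),(355,315)]]
print("tray",np.round(tc,4),np.mean(tc,0))
for n,uv,z in [("mallet head",(253,160),.06),("mallet tip",(242,142),.2),("spool",(325,323),.045),("slick",(393,167),.08),("plain",(333,176),.075),("small block jar",(250,330),.08)]: print(n,ray(t,uv,z))
# scene tray corners
print([np.round(ray(s,c,.014),4) for c in [(280,211),(333,220),(310,263),(258,237)]])
E
```

```text
tabs [0.53480261 0.1533297  0.11      ] [0.55040344 0.09159765 0.11      ] [0.54260302 0.12246367 0.11      ] 104.18274473967452
block [[0.5734 0.1737 0.04  ]
 [0.5936 0.0899 0.04  ]
 [0.5069 0.068  0.04  ]
 [0.4884 0.154  0.04  ]] [0.54057296 0.12140699 0.04      ]
scene captop [0.46077844 0.2597882  0.119     ]
top captop [0.53994109 0.12118547 0.119     ]
tray [[ 0.5792 -0.0433  0.014 ]
 [ 0.5991 -0.1772  0.014 ]
 [ 0.4701 -0.196   0.014 ]
 [ 0.4443 -0.0624  0.014 ]] [ 0.52316943 -0.11974115  0.014     ]
mallet head [0.74923854 0.14499609 0.06      ]
mallet tip [0.73983567 0.14116865 0.2       ]
spool [ 0.42840847 -0.00316867  0.045     ]
slick [ 0.73070452 -0.13193947  0.08      ]
plain [ 0.71340661 -0.01568156  0.075     ]
small block jar [0.41419747 0.13699653 0.08      ]
[array([ 0.4772, -0.1946,  0.014 ]), array([ 0.4365, -0.0642,  0.014 ]), array([ 0.5847, -0.0404,  0.014 ]), array([ 0.5793, -0.1883,  0.014 ])]
```

```bash
cat >> h.py <<'E'
def delta(o,p,xang):
    """shift (tool axes) & turn about tool z (deg) so TCP goes to p with tool x at world angle xang"""
    Rm=R.from_quat(o["tcp_rot"]).as_matrix(); cur=np.degrees(np.arctan2(Rm[1,0],Rm[0,0]))
    Rt=R.from_euler("z",xang,degrees=True).as_matrix()@np.diag([1,-1,-1.])
    return Rm.T@(np.array(p)-o["tcp_pos"]), R.from_matrix(Rm.T@Rt).as_rotvec(degrees=True), cur
E
python3 - <<'E'
from h import *
from station import robot, optics
o=robot.get_obs(); w=optics.get_image("wrist")
M=np.array(w["world_to_cam"]);c=-M[:3,:3].T@M[:3,3]
Rm=R.from_quat(o["tcp_rot"]).as_matrix()
print("cam in tool",Rm.T@(c-o["tcp_pos"]), "look",Rm.T@-M[2,:3])
print(proj(w,o["tcp_pos"]))
print(delta(o,[.541,.1215,.25],-75.8))
s=optics.get_image("scene"); t=optics.get_image("top")
print("scene captop", ray(s,(347+215/5-.4,225+115/5-.4),.119))
E
```

```text
cam in tool [ 0.00041901 -0.07626829 -0.14247547] look [-2.26584317e-04  2.95200270e-01  9.55435372e-01]
[318.82547762 305.50043905]
(array([-0.59120546, -0.55137709, -0.01873948]), array([0.00591455, 0.04794634, 4.5205404 ]), np.float64(-71.27946101609315))
scene captop [0.54379378 0.12201205 0.119     ]
```

```bash
python3 -m handwheel '[{"xyz":[-0.3,-0.28,-0.02],"rot":[0,0,2]},{"xyz":[-0.3,-0.28,-0.02],"rot":[0,0,2]},{"xyz":[-0.3,-0.28,-0.02],"rot":[0,0,2]},{"xyz":[-0.591,-0.551,-0.019],"rot":[0,0,4.5]},{"xyz":[-0.591,-0.551,-0.019],"rot":[0,0,4.5]},{"xyz":[-0.591,-0.551,-0.019],"rot":[0,0,4.5]},{"xyz":[-0.591,-0.551,-0.019],"rot":[0,0,4.5]},{"xyz":[-0.591,-0.551,-0.019],"rot":[0,0,4.5]},{"xyz":[-0.591,-0.551,-0.019],"rot":[0,0,4.5]},{"xyz":[-0.591,-0.551,-0.019],"rot":[0,0,4.5]},{"xyz":[-0.591,-0.551,-0.019],"rot":[0,0,4.5]},{"xyz":[-0.591,-0.551,-0.019],"rot":[0,0,4.5]},{"xyz":[-0.591,-0.551,-0.019],"rot":[0,0,4.5]},{"xyz":[-0.591,-0.551,-0.019],"rot":[0,0,4.5]},{"xyz":[-0.591,-0.551,-0.019],"rot":[0,0,4.5]},{"xyz":[-0.591,-0.551,-0.019],"rot":[0,0,4.5]},{"xyz":[-0.591,-0.551,-0.019],"rot":[0,0,4.5]},{"xyz":[-0.591,-0.551,-0.019],"rot":[0,0,4.5]},{"xyz":[-0.591,-0.551,-0.019],"rot":[0,0,4.5]},{"xyz":[-0.591,-0.551,-0.019],"rot":[0,0,4.5]}]' 0.085 20
```

```text
t: 2.4
tcp_pos: [0.5406, 0.1188, 0.2502]
tcp_rot: [0.788, -0.615, 0.0, 0.001]
wrist_force: [0.0, -0.2, -0.5]
opening: 0.0851
```

```bash
python3 - <<'E'
from h import *
from station import robot, optics
w=optics.get_image("wrist"); t=optics.get_image("top")
cv2.imwrite("pics/wrist1.png",w["color"][:,:,::-1])
o=robot.get_obs(); print(o["t"],o["tcp_pos"],delta(o,[.541,.1215,.25],-75.8))
g=w["color"]; m=(g.min(2)>150).astype(np.uint8)
for c in cv2.findContours(m,0,2)[0]:
    if cv2.contourArea(c)>60: print(cv2.boundingRect(c),cv2.contourArea(c),cv2.minAreaRect(c))
for n,p in [("axis top",[.541,.1215,.119])]: print(proj(w,p))
E
```

```text
2.5 [0.54069285 0.11913834 0.25041231] (array([-0.00221651, -0.00087206,  0.00041032]), array([ 0.00139691, -0.05076833, -0.13055742]), np.float64(-75.93055683280664))
(494, 438, 59, 42) 1472.0 ((523.0, 458.5), (41.0, 58.0), 90.0)
(199, 367, 166, 60) 3688.0 ((278.2003173828125, 409.03179931640625), (163.73570251464844, 55.1026725769043), 12.380756378173828)
(464, 350, 17, 12) 112.5 ((472.0, 355.5), (11.0, 16.0), 90.0)
(159, 350, 18, 12) 114.0 ((167.5, 355.5), (11.0, 17.0), 90.0)
(0, 325, 124, 68) 3560.0 ((55.001583099365234, 369.3503723144531), (127.28105926513672, 63.39706802368164), 13.13402271270752)
(0, 299, 57, 31) 715.5 ((28.692302703857422, 311.9615173339844), (61.65717315673828, 18.505924224853516), 15.255118370056152)
(0, 262, 58, 47) 1029.0 ((27.38235092163086, 284.97064208984375), (64.27194213867188, 32.7423095703125), 14.03624439239502)
(0, 251, 59, 19) 285.0 ((28.871240615844727, 260.540771484375), (60.5919303894043, 7.967746257781982), 13.392498016357422)
(0, 201, 61, 59) 1986.0 ((28.96170997619629, 230.3260498046875), (67.87491607666016, 46.77802658081055), 10.78429794
[... 756 characters left out ...]
938), (78.14330291748047, 143.08572387695312), 70.25316619873047)
(0, 37, 67, 24) 294.5 ((32.80384063720703, 48.71923065185547), (69.46298217773438, 8.332049369812012), 15.255120277404785)
(473, 22, 27, 46) 115.5 ((481.9000549316406, 41.700016021728516), (13.86362075805664, 50.535133361816406), 26.56505012512207)
(0, 16, 68, 35) 1043.0 ((33.275177001953125, 32.47793197631836), (72.30977630615234, 18.680952072143555), 15.068489074707031)
(38, 0, 30, 10) 93.5 ((52.5, 3.999999761581421), (30.074417114257812, 6.063390731811523), 14.03624439239502)
(0, 0, 68, 29) 853.0 ((33.852046966552734, 12.04484748840332), (71.47030639648438, 16.36652946472168), 13.600542068481445)
[316.03156844 225.91399015]
```

View pics/wrist1.png

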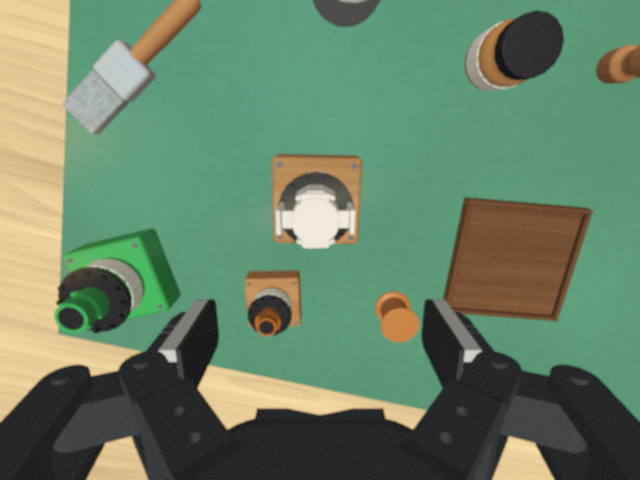

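The wrist view shows the cap centred at about (316,220), with tabs at (280,220) and (351,221), so it is nearly aligned with the jaws. I'll zoom in to refine this.

```bash
python3 - <<'E'
from h import *
g=cv2.imread("pics/wrist1.png")[175:265,260:375]
cv2.imwrite("pics/crop1.png",cv2.resize(g,None,fx=6,fy=6,interpolation=cv2.INTER_CUBIC))
E
```

```text
(no output)
```

View pics/crop1.png

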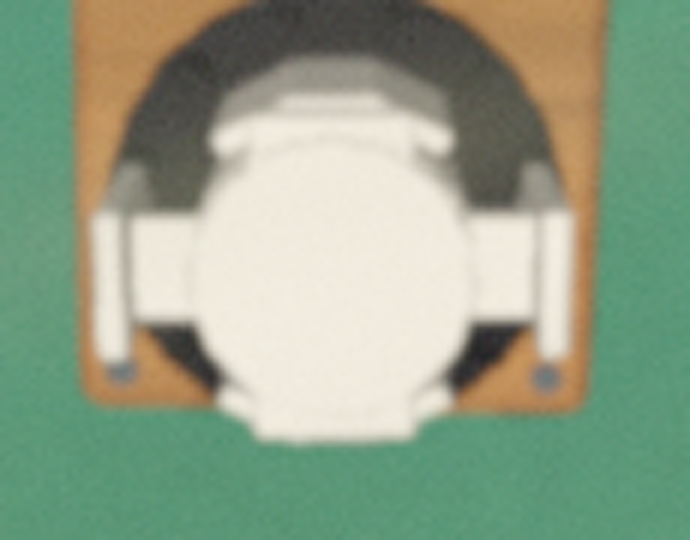

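```bash
python3 - <<'E'
from h import *
from station import robot, optics
w=optics.get_image("wrist"); o=robot.get_obs()
P=lambda u,v:(260+(u+.5)/6-.5,175+(v+.5)/6-.5)
c=[ray(w,P(*q),.122) for q in [(93,210),(93,362),(573,210),(573,361)]]
l=(c[0]+c[1])/2; r=(c[2]+c[3])/2
print(np.round(c,4),"mid",(l+r)/2,"w",np.linalg.norm(l-r),"tabw",np.linalg.norm(c[0]-c[1]),"ang",np.degrees(np.arctan2(*(r-l)[1::-1])),"from face edges",np.degrees(np.arctan2(*(c[0]-c[1])[1::-1])),np.degrees(np.arctan2(*(c[2]-c[3])[1::-1])))
m=(l+r)/2
print(delta(o,[m[0],m[1],.25],-75.8), o["tcp_pos"])
E
```

```text
[[0.547  0.1565 0.122 ]
 [0.5267 0.1522 0.122 ]
 [0.5623 0.0955 0.122 ]
 [0.5425 0.0899 0.122 ]] mid [0.54462626 0.12350601 0.122     ] w 0.06358375243596469 tabw 0.02081719718639386 ang -75.84117891753333 from face edges 11.959712910276936 15.80227982714444
(array([-0.00300277, -0.00476243,  0.00044122]), array([-0.00425242, -0.04160608, -0.10960531]), np.float64(-75.90960687737284)) [0.54073804 0.11943446 0.25044304]
```

```bash
python3 -m handwheel '[{"xyz":[-0.0015,-0.0035,0.03],"rot":[0,0,0]},{"xyz":[-0.0015,-0.0035,0.06],"rot":[0,0,0]},{"xyz":[-0.0015,-0.0035,0.09],"rot":[0,0,0]},{"xyz":[-0.0015,-0.0035,0.09],"rot":[0,0,0]},{"xyz":[-0.0015,-0.0035,0.09],"rot":[0,0,0]},{"xyz":[-0.0015,-0.0035,0.09],"rot":[0,0,0]}]'
python3 - <<'E'
from h import *
from station import robot, optics
w=optics.get_image("wrist"); o=robot.get_obs()
cv2.imwrite("pics/wrist2.png",w["color"][:,:,::-1])
print(o["t"],o["tcp_pos"],delta(o,[.5435,.1228,.16],-75.8), proj(w,[.5435,.1228,.122]))
E
```

```text
t: 3.15
tcp_pos: [0.545, 0.1234, 0.1621]
tcp_rot: [0.789, -0.614, 0.001, -0.001]
wrist_force: [0.2, -0.8, 0.2]
opening: 0.0849
3.2 [0.5450194  0.12346816 0.16216401] (array([0.00027431, 0.00164398, 0.00215872]), array([-0.18766952, -0.01583756,  0.00405451]), np.float64(-75.795971432998)) [319.5921315  273.94250868]
```

View pics/wrist2.png

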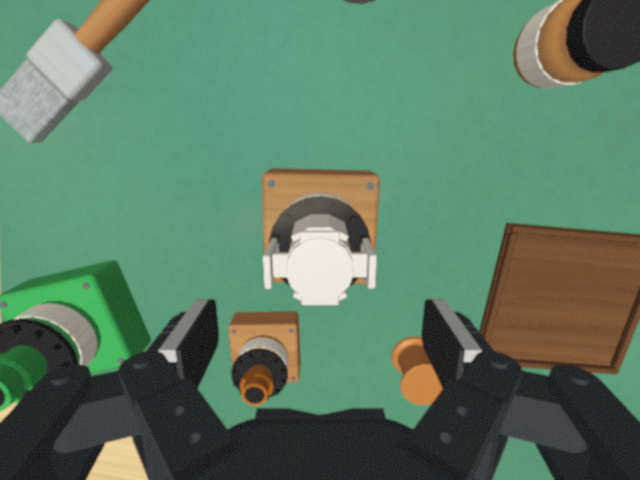

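```bash
python3 - <<'E'
from h import *
g=cv2.imread("pics/wrist2.png")[215:315,255:388]
cv2.imwrite("pics/crop2.png",cv2.resize(g,None,fx=6,fy=6,interpolation=cv2.INTER_CUBIC))
E
```

```text
(no output)
```

View pics/crop2.png

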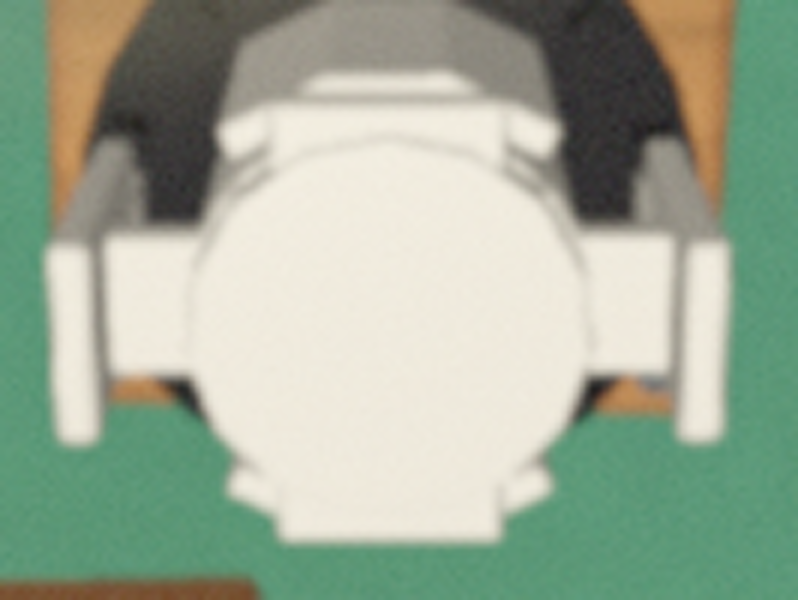

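```bash
python3 - <<'E'
from h import *
from station import robot, optics
w=optics.get_image("wrist"); o=robot.get_obs()
P=lambda u,v:(255+(u+.5)/6-.5,215+(v+.5)/6-.5)
c=[ray(w,P(*q),.122) for q in [(46,243),(55,443),(731,240),(724,442)]]
l=(c[0]+c[1])/2; r=(c[2]+c[3])/2
m=(l+r)/2
print("mid",m,"w",np.linalg.norm(l-r),"tabw",np.linalg.norm(c[0]-c[1]),"ang",np.degrees(np.arctan2(*(r-l)[1::-1])),"from face edges",np.degrees(np.arctan2(*(c[0]-c[1])[1::-1])),np.degrees(np.arctan2(*(c[2]-c[3])[1::-1])))
print(delta(o,[m[0],m[1],.095],-75.8), o["tcp_pos"],o["t"])
print(proj(w,o["tcp_pos"]))
E
```

```text
mid [0.54471991 0.1232452  0.122     ] w 0.06315891338663564 tabw 0.020121150751198566 ang -75.58168553133832 from face edges 13.930441886996753 15.060367929289638
(array([0.00014246, 0.0004197 , 0.06704442]), array([-0.17643019, -0.01992574,  0.0060755 ]), np.float64(-75.79395518375588)) [0.54488595 0.12345825 0.16204534] 3.25
[318.95300106 305.71664658]
```

```bash
python3 -m handwheel '[{"xyz":[0,0.0004,0.02],"rot":[0,0,0]},{"xyz":[0,0.0004,0.04],"rot":[0,0,0]},{"xyz":[0,0.0004,0.055],"rot":[0,0,0]},{"xyz":[0,0.0004,0.065],"rot":[0,0,0]},{"xyz":[0,0.0004,0.07],"rot":[0,0,0]},{"xyz":[0,0.0004,0.07],"rot":[0,0,0]},{"xyz":[0,0.0004,0.07],"rot":[0,0,0]},{"xyz":[0,0.0004,0.07],"rot":[0,0,0]}]'
cat > obs.py <<'E'
from h import *
from station import robot
o=robot.get_obs(); Rm=R.from_quat(o["tcp_rot"]).as_matrix()
xa=np.degrees(np.arctan2(Rm[1,0],Rm[0,0]))
print("t",round(o["t"],2),"tcp",np.round(o["tcp_pos"],4),"xang",round(xa,2),"open",round(float(o["opening"]),4))
print("F world",np.round(o["wrist_force"],2),"F tool",np.round(Rm.T@o["wrist_force"],2),"T",np.round(o["ft_torque"],3),"q7",np.round(o["q"][6],3))
E
python3 obs.py; python3 obs.py
```

```text
t: 4.05
tcp_pos: [0.544, 0.1233, 0.091]
tcp_rot: [0.789, -0.614, 0.0, -0.0]
wrist_force: [-1.4, -0.6, -0.2]
opening: 0.085
t 4.05 tcp [0.544  0.1233 0.091 ] xang -75.78 open 0.085
F world [-1.41 -0.6  -0.18] F tool [0.24 1.51 0.17] T [-0.025  0.003 -0.035] q7 -1.876
t 4.05 tcp [0.544  0.1233 0.091 ] xang -75.78 open 0.085
F world [-1.41 -0.6  -0.18] F tool [0.24 1.51 0.17] T [-0.025  0.003 -0.035] q7 -1.876
```

```bash
python3 -m handwheel '[{"xyz":[0,0,0],"rot":[0,0,0]},{"xyz":[0,0,0],"rot":[0,0,0]},{"xyz":[0,0,0],"rot":[0,0,0]},{"xyz":[0,0,0],"rot":[0,0,0]},{"xyz":[0,0,0],"rot":[0,0,0]}]' 0.054 30; python3 obs.py
python3 -m handwheel '[{"xyz":[0,0,0],"rot":[0,0,0]},{"xyz":[0,0,0],"rot":[0,0,0]}]'; python3 obs.py;python3 -m handwheel '[{"xyz":[0,0,0],"rot":[0,0,0]},{"xyz":[0,0,0],"rot":[0,0,0]}]'; python3 obs.py
```

```text
t: 4.55
tcp_pos: [0.5439, 0.1234, 0.0912]
tcp_rot: [0.789, -0.614, 0.0, -0.0]
wrist_force: [-2.0, -0.5, 5.6]
opening: 0.0541
t 4.55 tcp [0.5439 0.1234 0.0912] xang -75.77 open 0.0541
F world [-2.02 -0.53  5.57] F tool [ 0.02  2.08 -5.57] T [-0.095  0.217  0.082] q7 -1.876
t: 4.75
tcp_pos: [0.5439, 0.1234, 0.0912]
tcp_rot: [0.789, -0.614, 0.001, -0.0]
wrist_force: [-1.6, -0.5, 5.1]
opening: 0.0544
t 4.75 tcp [0.5439 0.1234 0.0912] xang -75.77 open 0.0544
F world [-1.58 -0.51  5.1 ] F tool [ 0.11  1.65 -5.1 ] T [-0.052  0.279  0.002] q7 -1.876
t: 4.95
tcp_pos: [0.5439, 0.1233, 0.0912]
tcp_rot: [0.789, -0.614, 0.0, -0.0]
wrist_force: [-0.5, -0.8, 6.2]
opening: 0.0543
t 4.95 tcp [0.5439 0.1233 0.0912] xang -75.77 open 0.0543
F world [-0.54 -0.76  6.21] F tool [ 0.6   0.7  -6.21] T [-0.056  0.271 -0.01 ] q7 -1.876
```

```bash
python3 -m handwheel '[{"xyz":[0,0,0],"rot":[0,0,0]},{"xyz":[0,0,0],"rot":[0,0,0]},{"xyz":[0,0,0],"rot":[0,0,0]}]' 0.048 40; python3 obs.py
python3 -m handwheel '[{"xyz":[0,0,-0.0005],"rot":[0,0,0]},{"xyz":[0,0,-0.0005],"rot":[0,0,0]},{"xyz":[0,0,-0.0005],"rot":[0,0,0]}]'; python3 obs.py
```

```text
t: 5.25
tcp_pos: [0.5441, 0.1233, 0.0921]
tcp_rot: [0.789, -0.614, 0.001, -0.0]
wrist_force: [-3.4, -1.8, 11.8]
opening: 0.0497
t 5.25 tcp [0.5441 0.1233 0.0921] xang -75.78 open 0.0497
F world [-3.38 -1.78 11.85] F tool [  0.91   3.69 -11.85] T [-0.282  0.755 -0.026] q7 -1.876
t: 5.55
tcp_pos: [0.5441, 0.1233, 0.0922]
tcp_rot: [0.789, -0.614, 0.001, -0.0]
wrist_force: [-2.0, -0.6, 9.1]
opening: 0.049
t 5.55 tcp [0.5441 0.1233 0.0922] xang -75.78 open 0.049
F world [-2.02 -0.64  9.12] F tool [ 0.13  2.1  -9.12] T [-0.191  0.508  0.043] q7 -1.875
```

```bash
python3 -m handwheel '[{"xyz":[0,0,-0.001],"rot":[0,0,0]},{"xyz":[0,0,-0.001],"rot":[0,0,0]},{"xyz":[0,0,-0.001],"rot":[0,0,0]}]'; python3 obs.py
```

```text
t: 5.85
tcp_pos: [0.5438, 0.1232, 0.0923]
tcp_rot: [0.789, -0.614, 0.0, -0.0]
wrist_force: [-0.6, -1.5, 5.6]
opening: 0.0494
t 5.85 tcp [0.5438 0.1232 0.0923] xang -75.78 open 0.0494
F world [-0.58 -1.49  5.59] F tool [ 1.31  0.92 -5.59] T [-0.131  0.285  0.004] q7 -1.875
```

```bash
python3 -m handwheel '[{"xyz":[0,0,-0.001],"rot":[0,0,0]},{"xyz":[0,0,-0.001],"rot":[0,0,0]},{"xyz":[0,0,-0.001],"rot":[0,0,-1]},{"xyz":[0,0,-0.001],"rot":[0,0,-2]},{"xyz":[0,0,-0.001],"rot":[0,0,-3]},{"xyz":[0,0,-0.001],"rot":[0,0,-4]}]'; python3 obs.py;  python3 -m handwheel '[{"xyz":[0,0,0],"rot":[0,0,-1]},{"xyz":[0,0,0],"rot":[0,0,-2]}]'; python3 obs.py
```

```text
t: 6.45
tcp_pos: [0.5433, 0.1232, 0.0926]
tcp_rot: [0.811, -0.586, -0.0, 0.0]
wrist_force: [-0.3, -0.3, -0.8]
opening: 0.0494
t 6.45 tcp [0.5433 0.1232 0.0926] xang -71.69 open 0.0494
F world [-0.3  -0.28 -0.76] F tool [0.17 0.37 0.76] T [-0.008 -0.005 -0.031] q7 -1.814
t: 6.65
tcp_pos: [0.5434, 0.1232, 0.0927]
tcp_rot: [0.821, -0.571, -0.0, 0.0]
wrist_force: [-0.5, 0.1, 0.2]
opening: 0.0491
t 6.65 tcp [0.5434 0.1232 0.0927] xang -69.7 open 0.0491
F world [-0.47  0.08  0.25] F tool [-0.23  0.41 -0.25] T [0.004 0.012 0.029] q7 -1.784
```

```bash
python3 -m handwheel '[{"xyz":[0,0,0],"rot":[0,0,-1]},{"xyz":[0,0,0],"rot":[0,0,-2]},{"xyz":[0,0,0],"rot":[0,0,-3]}]'; python3 obs.py
```

```text
t: 6.95
tcp_pos: [0.5434, 0.1232, 0.0928]
tcp_rot: [0.835, -0.55, 0.0, 0.0]
wrist_force: [-0.2, -1.0, -1.1]
opening: 0.0486
t 6.95 tcp [0.5434 0.1232 0.0928] xang -66.7 open 0.0486
F world [-0.2  -1.01 -1.14] F tool [0.85 0.58 1.14] T [-0.022  0.033  0.022] q7 -1.74
```

```bash
python3 - <<'E'
from h import *
from station import robot, optics
w=optics.get_image("wrist")["color"][:,:,::-1]
t=optics.get_image("top")["color"][:,:,::-1]
s=optics.get_image("scene")["color"][:,:,::-1]
a=cv2.resize(w[200:440,200:440],(400,400)); b=cv2.resize(s[220:310,340:430],(400,400),interpolation=cv2.INTER_CUBIC)
cv2.imwrite("pics/c3.png",np.hstack([a,b]))
E
```

```text
(no output)
```

View pics/c3.png

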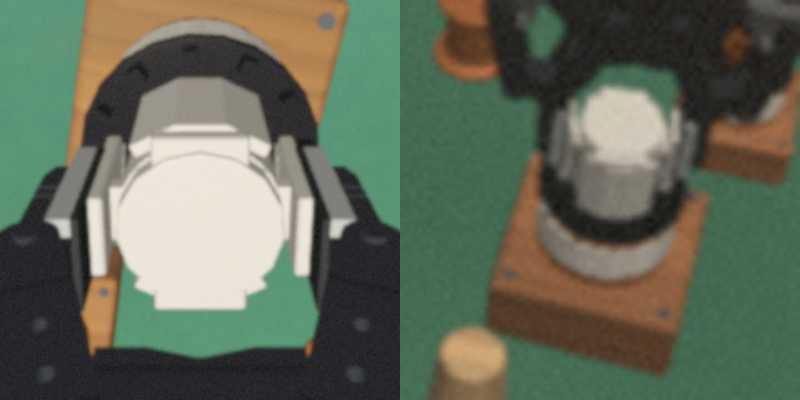

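The crop shows the cap still square in the jaws while the block appears rotated, so the cap is turning with the gripper. I'll continue.

```bash
python3 -m handwheel '[{"xyz":[0,0,0],"rot":[0,0,-1]},{"xyz":[0,0,0],"rot":[0,0,-2]},{"xyz":[0,0,0],"rot":[0,0,-3]},{"xyz":[0,0,0],"rot":[0,0,-4]},{"xyz":[0,0,0],"rot":[0,0,-5]},{"xyz":[0,0,0],"rot":[0,0,-6]},{"xyz":[0,0,0],"rot":[0,0,-7]},{"xyz":[0,0,0],"rot":[0,0,-8]},{"xyz":[0,0,0],"rot":[0,0,-9]},{"xyz":[0,0,0],"rot":[0,0,-10]}]'; python3 obs.py
```

```text
t: 8.1
tcp_pos: [0.5434, 0.1231, 0.0927]
tcp_rot: [0.88, -0.475, 0.0, 0.0]
wrist_force: [-0.4, -0.5, -1.2]
opening: 0.0488
t 8.1 tcp [0.5434 0.1231 0.0927] xang -56.7 open 0.0488
F world [-0.44 -0.5  -1.15] F tool [0.18 0.64 1.15] T [0.013 0.043 0.002] q7 -1.592
```

```bash
python3 -m handwheel '[{"xyz":[0,0,0],"rot":[0,0,-0.7]},{"xyz":[0,0,0],"rot":[0,0,-1.4]}]'; python3 obs.py
```

```text
t: 8.3
tcp_pos: [0.5434, 0.1232, 0.0927]
tcp_rot: [0.886, -0.464, -0.0, 0.0]
wrist_force: [0.0, 1.1, -0.4]
opening: 0.0492
t 8.3 tcp [0.5434 0.1232 0.0927] xang -55.32 open 0.0492
F world [ 0.05  1.1  -0.45] F tool [-0.88 -0.66  0.45] T [ 0.008 -0.048  0.04 ] q7 -1.572
```

```bash
python3 -m handwheel '[{"xyz":[0,0,0],"rot":[0,0,-0.7]},{"xyz":[0,0,0],"rot":[0,0,-1.4]}]'; python3 obs.py
```

```text
t: 8.5
tcp_pos: [0.5434, 0.1232, 0.0927]
tcp_rot: [0.891, -0.453, -0.0, 0.0]
wrist_force: [-0.2, -0.9, -0.3]
opening: 0.049
t 8.5 tcp [0.5434 0.1232 0.0927] xang -53.92 open 0.049
F world [-0.17 -0.88 -0.29] F tool [0.61 0.65 0.29] T [0.001 0.061 0.048] q7 -1.551
```

```bash
cat > guard.py <<'E'
import sys
from h import *
from station import robot
o=robot.get_obs(); Rm=R.from_quat(o["tcp_rot"]).as_matrix()
xa=np.degrees(np.arctan2(Rm[1,0],Rm[0,0]))
print(round(o["t"],2),"xang",round(xa,2),"open",round(float(o["opening"]),4),"F",np.round(Rm.T@o["wrist_force"],1),"Tz",round(o["ft_torque"][2],3),"j7",round(o["joint_torque"][6],3),"z",round(o["tcp_pos"][2],4))
sys.exit(abs(o["ft_torque"][2])>0.17)
E
M="python3 -m handwheel"
python3 guard.py && python3 -m handwheel '[{"xyz":[0,0,0],"rot":[0,0,-0.5]},{"xyz":[0,0,0],"rot":[0,0,-1]}]' >/dev/null && python3 guard.py && python3 -m handwheel '[{"xyz":[0,0,0],"rot":[0,0,-0.5]},{"xyz":[0,0,0],"rot":[0,0,-1]}]' >/dev/null && python3 guard.py && python3 -m handwheel '[{"xyz":[0,0,0],"rot":[0,0,-0.5]},{"xyz":[0,0,0],"rot":[0,0,-1]}]' >/dev/null && python3 guard.py && python3 -m handwheel '[{"xyz":[0,0,0],"rot":[0,0,-0.5]},{"xyz":[0,0,0],"rot":[0,0,-1]}]' >/dev/null && python3 guard.py && python3 -m handwheel '[{"xyz":[0,0,0],"rot":[0,0,-0.5]},{"xyz":[0,0,0],"rot":[0,0,-1]}]' >/dev/null && python3 guard.py && python3 -m handwheel '[{"xyz":[0,0,0],"rot":[0,0,-0.5]},{"xyz":[0,0,0],"rot":[0,0,-1]}]' >/dev/null && python3 guard.py
```

```text
8.5 xang -53.92 open 0.049 F [0.6 0.7 0.3] Tz 0.048 j7 -0.108 z 0.0927False
```

```bash
sed -i 's/sys.exit(.*/sys.exit(int(abs(o["ft_torque"][2])>0.17 or abs(o["joint_torque"][6])>0.25))/' guard.py
python3 guard.py && python3 -m handwheel '[{"xyz":[0,0,0],"rot":[0,0,-0.5]},{"xyz":[0,0,0],"rot":[0,0,-1]}]' >/dev/null && python3 guard.py && python3 -m handwheel '[{"xyz":[0,0,0],"rot":[0,0,-0.5]},{"xyz":[0,0,0],"rot":[0,0,-1]}]' >/dev/null && python3 guard.py && python3 -m handwheel '[{"xyz":[0,0,0],"rot":[0,0,-0.5]},{"xyz":[0,0,0],"rot":[0,0,-1]}]' >/dev/null && python3 guard.py && python3 -m handwheel '[{"xyz":[0,0,0],"rot":[0,0,-0.5]},{"xyz":[0,0,0],"rot":[0,0,-1]}]' >/dev/null && python3 guard.py && python3 -m handwheel '[{"xyz":[0,0,0],"rot":[0,0,-0.5]},{"xyz":[0,0,0],"rot":[0,0,-1]}]' >/dev/null && python3 guard.py && python3 -m handwheel '[{"xyz":[0,0,0],"rot":[0,0,-0.5]},{"xyz":[0,0,0],"rot":[0,0,-1]}]' >/dev/null && python3 guard.py
```

```text
8.5 xang -53.92 open 0.049 F [0.6 0.7 0.3] Tz 0.048 j7 -0.108 z 0.0927
8.7 xang -52.94 open 0.0487 F [ 0.7 -0.1  0.9] Tz -0.005 j7 -0.075 z 0.0928
8.9 xang -51.94 open 0.0489 F [ 0.4 -0.   0.9] Tz -0.007 j7 -0.072 z 0.0928
9.1 xang -50.95 open 0.0487 F [ 0.7 -0.8  0.8] Tz -0.062 j7 -0.033 z 0.0928
9.3 xang -49.96 open 0.0487 F [ 0.8 -0.5  1. ] Tz -0.099 j7 0.067 z 0.0928
9.5 xang -48.97 open 0.0488 F [ 1.2 -0.3  1.2] Tz -0.274 j7 0.205 z 0.0928
```

```bash
python3 -m handwheel '[{"xyz":[0,0,0],"rot":[0,0,0]},{"xyz":[0,0,0],"rot":[0,0,0]}]' >/dev/null ; python3 guard.py; python3 -m handwheel '[{"xyz":[0,0,0],"rot":[0,0,-0.25]},{"xyz":[0,0,0],"rot":[0,0,-0.5]}]' >/dev/null; python3 guard.py
```

```text
9.7 xang -49.0 open 0.049 F [ 0.5 -0.9  1.4] Tz -0.258 j7 0.26 z 0.0928
9.9 xang -48.48 open 0.049 F [ 1.6 -0.8  2. ] Tz -0.382 j7 0.303 z 0.0928
```

Torque is rising steadily, to 0.38 N m over the last 2 degrees, so this is the stop at about 27°. I'll ease back 1° and try a small lift.

```bash
python3 -m handwheel '[{"xyz":[0,0,0],"rot":[0,0,0.5]},{"xyz":[0,0,0],"rot":[0,0,1]},{"xyz":[0,0,0],"rot":[0,0,1]}]' >/dev/null ; python3 guard.py; python3 -m handwheel '[{"xyz":[0,0,-0.001],"rot":[0,0,0]},{"xyz":[0,0,-0.002],"rot":[0,0,0]},{"xyz":[0,0,-0.003],"rot":[0,0,0]},{"xyz":[0,0,-0.004],"rot":[0,0,0]},{"xyz":[0,0,-0.004],"rot":[0,0,0]}]' >/dev/null; python3 guard.py
```

```text
10.2 xang -49.49 open 0.0492 F [ 1.5 -1.4  1.2] Tz -0.239 j7 0.142 z 0.0928
10.7 xang -49.49 open 0.0486 F [2.2 0.6 3. ] Tz -0.202 j7 0.193 z 0.0969
```

```bash
python3 -m handwheel '[{"xyz":[0,0,-0.001],"rot":[0,0,0]},{"xyz":[0,0,-0.002],"rot":[0,0,0]},{"xyz":[0,0,-0.003],"rot":[0,0,0]},{"xyz":[0,0,-0.004],"rot":[0,0,0]},{"xyz":[0,0,-0.004],"rot":[0,0,0]}]' >/dev/null; python3 guard.py; python3 - <<'E'
from h import *
from station import robot, optics
w=optics.get_image("wrist")["color"][:,:,::-1]
s=optics.get_image("scene")["color"][:,:,::-1]
a=cv2.resize(w[200:440,200:440],(400,400)); b=cv2.resize(s[220:310,340:430],(400,400),interpolation=cv2.INTER_CUBIC)
cv2.imwrite("pics/c4.png",np.hstack([a,b]))
E
```

```text
11.2 xang -49.47 open 0.049 F [2.3 0.8 1.4] Tz -0.056 j7 0.105 z 0.1012
```

View pics/c4.png

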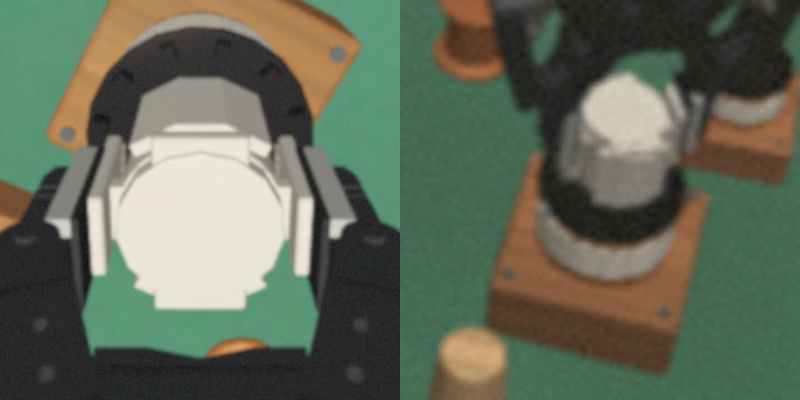

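The cap keeps its place in the jaws, stands higher in the scene view, and pulls only about 1 N, so it is free. I'll lift it clear.

```bash
python3 -m handwheel '[{"xyz":[0,0,-0.004],"rot":[0,0,0]},{"xyz":[0,0,-0.010],"rot":[0,0,0]},{"xyz":[0,0,-0.016],"rot":[0,0,0]},{"xyz":[0,0,-0.022],"rot":[0,0,0]},{"xyz":[0,0,-0.028],"rot":[0,0,0]},{"xyz":[0,0,-0.04],"rot":[0,0,0]},{"xyz":[0,0,-0.06],"rot":[0,0,0]},{"xyz":[0,0,-0.08],"rot":[0,0,0]},{"xyz":[0,0,-0.08],"rot":[0,0,0]},{"xyz":[0,0,-0.08],"rot":[0,0,0]},{"xyz":[0,0,-0.08],"rot":[0,0,0]}]' >/dev/null; python3 guard.py; python3 - <<'E'
from h import *
from station import robot, optics
w=optics.get_image("wrist"); o=robot.get_obs()
cv2.imwrite("pics/wrist5.png",w["color"][:,:,::-1])
print(delta(o,[.523,-.120,.18],-81.5),o["tcp_pos"])
E
```

```text
12.4 xang -49.48 open 0.0489 F [-0.7  0.6  0.9] Tz 0.004 j7 0.001 z 0.1801
(array([1.71779976e-01, 1.72847732e-01, 1.25418344e-05]), array([1.01132861e-01, 1.96419059e-02, 3.20185805e+01]), np.float64(-49.48144752542199)) [0.54279338 0.12288455 0.17987762]
```

View pics/wrist5.png

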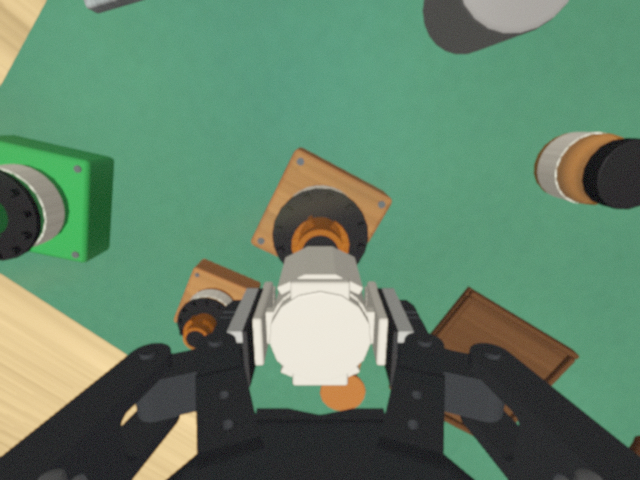

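The cap is off and held square in the jaws at (321,330), with the bare amber neck visible at (320,238). I'll move over to the tray.

```bash
python3 -m handwheel '[{"xyz":[0.015,0.015,0],"rot":[0,0,3]},{"xyz":[0.035,0.035,0],"rot":[0,0,6]},{"xyz":[0.055,0.055,0],"rot":[0,0,10]},{"xyz":[0.075,0.075,0],"rot":[0,0,14]},{"xyz":[0.095,0.095,0],"rot":[0,0,18]},{"xyz":[0.115,0.115,0],"rot":[0,0,22]},{"xyz":[0.135,0.135,0],"rot":[0,0,26]},{"xyz":[0.155,0.155,0],"rot":[0,0,30]},{"xyz":[0.166,0.167,0],"rot":[0,0,32]},{"xyz":[0.172,0.173,0],"rot":[0,0,32]},{"xyz":[0.172,0.173,0],"rot":[0,0,32]},{"xyz":[0.172,0.173,0],"rot":[0,0,32]},{"xyz":[0.172,0.173,0],"rot":[0,0,32]},{"xyz":[0.172,0.173,0],"rot":[0,0,32]}]' >/dev/null; python3 guard.py; python3 - <<'E'
from h import *
from station import robot, optics
w=optics.get_image("wrist"); o=robot.get_obs()
cv2.imwrite("pics/wrist6.png",w["color"][:,:,::-1])
print(delta(o,[.523,-.120,.05],-81.5),o["tcp_pos"])
E
```

```text
13.85 xang -81.35 open 0.049 F [-0.5  1.   1. ] Tz -0.004 j7 0.0 z 0.1808
(array([0.00091951, 0.00097325, 0.13080293]), array([-0.0050205 ,  0.01276266,  0.1208953 ]), np.float64(-81.37910414299162)) [ 0.52381743 -0.11897551  0.18080321]
```

View pics/wrist6.png

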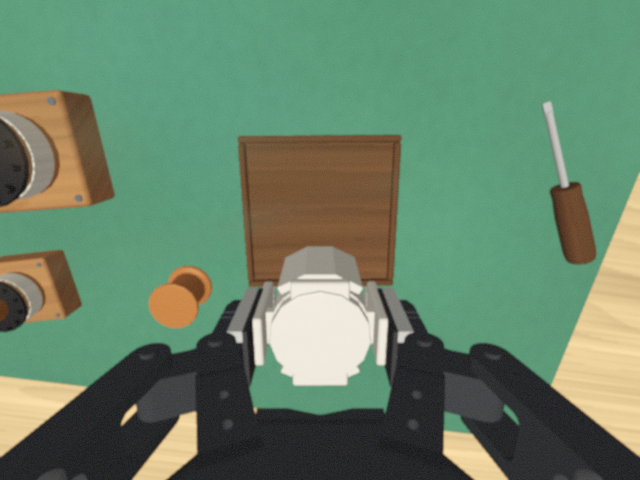

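The tray at (239–401, 136–286) is square to the jaws, with the cap held in front of it. I'll lower the cap.

```bash
python3 - <<'E'
from h import *
from station import optics
w=optics.get_image("wrist")
c=[ray(w,q,.014) for q in [(239,137),(401,136),(393,286),(247,286)]]
print(np.mean(c,0))
E
python3 -m handwheel '[{"xyz":[0.001,0.001,0.015],"rot":[0,0,0]},{"xyz":[0.001,0.001,0.035],"rot":[0,0,0]},{"xyz":[0.001,0.001,0.055],"rot":[0,0,0]},{"xyz":[0.001,0.001,0.075],"rot":[0,0,0]},{"xyz":[0.001,0.001,0.095],"rot":[0,0,0]},{"xyz":[0.001,0.001,0.115],"rot":[0,0,0]},{"xyz":[0.001,0.001,0.13],"rot":[0,0,0]},{"xyz":[0.001,0.001,0.14],"rot":[0,0,0]},{"xyz":[0.001,0.001,0.147],"rot":[0,0,0]},{"xyz":[0.001,0.001,0.152],"rot":[0,0,0]},{"xyz":[0.001,0.001,0.155],"rot":[0,0,0]},{"xyz":[0.001,0.001,0.157],"rot":[0,0,0]},{"xyz":[0.001,0.001,0.157],"rot":[0,0,0]}]' >/dev/null; python3 guard.py;python3 -m handwheel '[{"xyz":[0,0,0.001],"rot":[0,0,0]},{"xyz":[0,0,0.002],"rot":[0,0,0]},{"xyz":[0,0,0.002],"rot":[0,0,0]}]' >/dev/null; python3 guard.py
```

```text
[ 0.5245636  -0.11921488  0.014     ]
15.25 xang -81.48 open 0.0489 F [ 0.7 -0.8  1.5] Tz -0.0 j7 -0.011 z 0.0239
15.55 xang -81.48 open 0.0487 F [-0.   0.1  0.7] Tz -0.048 j7 -0.005 z 0.0218
```

```bash
python3 -m handwheel '[{"xyz":[0,0,0.001],"rot":[0,0,0]},{"xyz":[0,0,0.002],"rot":[0,0,0]},{"xyz":[0,0,0.002],"rot":[0,0,0]}]' >/dev/null; python3 guard.py; python3 -m handwheel '[{"xyz":[0,0,0.001],"rot":[0,0,0]},{"xyz":[0,0,0.001],"rot":[0,0,0]}]' >/dev/null; python3 guard.py;python3 -m handwheel '[{"xyz":[0,0,0.001],"rot":[0,0,0]},{"xyz":[0,0,0.001],"rot":[0,0,0]}]' >/dev/null; python3 guard.py
```

```text
15.85 xang -81.48 open 0.0487 F [0.8 0.7 1.4] Tz -0.055 j7 -0.005 z 0.0196
16.05 xang -81.48 open 0.0489 F [-0.2 -0.   1.1] Tz -0.048 j7 -0.005 z 0.0186
16.25 xang -81.48 open 0.0487 F [ 0.5 -0.6  0.9] Tz -0.013 j7 -0.005 z 0.0176
```

```bash
python3 -m handwheel '[{"xyz":[0,0,0.001],"rot":[0,0,0]},{"xyz":[0,0,0.001],"rot":[0,0,0]}]' >/dev/null; python3 guard.py; python3 -m handwheel '[{"xyz":[0,0,0.0007],"rot":[0,0,0]},{"xyz":[0,0,0.0007],"rot":[0,0,0]}]' >/dev/null; python3 guard.py
```

```text
16.45 xang -81.48 open 0.0491 F [-0.1  3.6 -6.1] Tz -0.008 j7 -0.008 z 0.0174
16.65 xang -81.48 open 0.0489 F [ -1.5   4.3 -12.4] Tz 0.047 j7 -0.006 z 0.0173
```

The cap touched down at TCP z 0.0174, with a 6–12 N reaction. I'll ease up slightly and open the jaws in stages.

```bash
python3 -m handwheel '[{"xyz":[0,0,-0.001],"rot":[0,0,0]},{"xyz":[0,0,-0.001],"rot":[0,0,0]}]' >/dev/null; python3 guard.py; python3 -m handwheel '[{"xyz":[0,0,0],"rot":[0,0,0]},{"xyz":[0,0,0],"rot":[0,0,0]},{"xyz":[0,0,0],"rot":[0,0,0]}]' 0.058 20 >/dev/null; python3 guard.py; python3 -m handwheel '[{"xyz":[0,0,0],"rot":[0,0,0]},{"xyz":[0,0,0],"rot":[0,0,0]},{"xyz":[0,0,0],"rot":[0,0,0]},{"xyz":[0,0,0],"rot":[0,0,0]},{"xyz":[0,0,0],"rot":[0,0,0]}]' 0.078 >/dev/null; python3 guard.py
python3 -m handwheel '[{"xyz":[0,0,-0.005],"rot":[0,0,0]},{"xyz":[0,0,-0.015],"rot":[0,0,0]},{"xyz":[0,0,-0.03],"rot":[0,0,0]},{"xyz":[0,0,-0.06],"rot":[0,0,0]},{"xyz":[0,0,-0.1],"rot":[0,0,0]},{"xyz":[0,0,-0.14],"rot":[0,0,0]},{"xyz":[0,0,-0.14],"rot":[0,0,0]},{"xyz":[0,0,-0.14],"rot":[0,0,0]},{"xyz":[0,0,-0.14],"rot":[0,0,0]}]'; python3 guard.py
python3 - <<'E'
from h import *
from station import optics
w=optics.get_image("wrist")["color"][:,:,::-1]; s=optics.get_image("scene")["color"][:,:,::-1]
cv2.imwrite("pics/end.png",np.hstack([cv2.resize(w,(400,300)),cv2.resize(s[150:390,220:540],(400,300))]))
cv2.imwrite("pics/endtop.png",optics.get_image("top")["color"][:,:,::-1])
E
```

```text
16.85 xang -81.48 open 0.0485 F [ 0.   1.8 -6.3] Tz -0.051 j7 0.003 z 0.0174
17.15 xang -81.48 open 0.058 F [ 0.5 -0.5  0.9] Tz -0.055 j7 -0.0 z 0.0168
17.65 xang -81.48 open 0.0781 F [0.4 0.5 0.1] Tz -0.01 j7 0.0 z 0.0171
t: 18.55
tcp_pos: [0.5221, -0.1212, 0.1569]
tcp_rot: [0.758, -0.653, -0.0, 0.0]
wrist_force: [0.5, -0.0, 0.7]
opening: 0.0777
18.55 xang -81.49 open 0.0777 F [ 0.1 -0.5 -0.7] Tz 0.011 j7 0.002 z 0.1569
```

View pics/end.png

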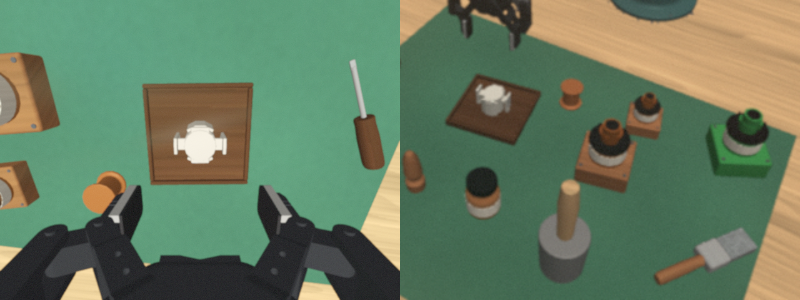

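View pics/endtop.png

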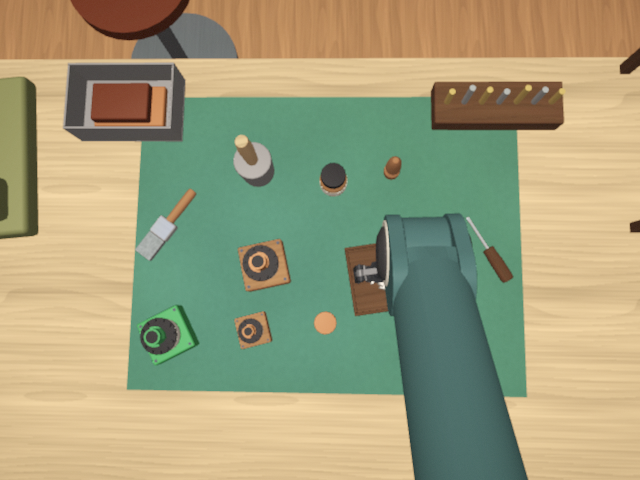

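The wrist view shows the cap upright in the tray at (201,144 in the half-scale view), and the fingers are clear of it. In the top view, the other things are at their starting pixels.

```bash
python3 -c "
from station import robot
print(robot.sign_off())"
```

```text
the job is handed in; nothing more can be done
None
```

The cap is off the amber jar and standing right way up in the wooden tray, and I handed the job in at about 18.7 s of the 67 s. The hand-in gave no verdict.

- **Opening:** I squeezed both tabs right in (opening 49 mm, side force about 1 N) and turned the cap anticlockwise. At about 27° the torque rose to 0.38 N m, below the 0.6 N m at which the jar slips. I eased back 1° and lifted it off with a pull of at most about 3 N.
- **Placing:** The cap was let go about 3 mm from the tray centre by two camera estimates. In the last pictures it stands upright, the fingers are clear of it, and nothing else on the bench has visibly moved.
- **Not fully confirmed:**
    - The fingers read 49 mm where 51 mm was expected with both tabs right in.
    - During the free turn the wrist torque stayed within its noise, so I did not see the stated drag of 0.05 to 0.15 N m clearly. I relied on a close crop to confirm that the cap was turning.
    - The jar's own twist was judged only from the torque.

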